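# Load a tissue grinder and press its pestle home

## Task

Swing the metal cover of the tissue grinder aside by its pin and leave it aside. Take the long slim pestle (round handle) out of the drying stand, lower it into the grinder's glass tube and let go, so that it stands by itself on the stiff plug inside; then push it down from above until its collar sits fully home on the tube's rim. Leave the other two pestles in the stand and do not knock over or push away the bottle, the measuring cylinder, the beaker or the tube rack.

Things in the scene. Friction and masses are not known exactly. Their poses are not given: they have to be found in the camera images.
- grinder: tissue grinder, fixed to the bench: grey base 130 x 80 x 20 mm, upright glass tube of 15 mm bore, its mouth 135 mm above the bench and flared to about 23 mm wide inside, 29 mm outside. Origin on the bench below the tube's axis; z up; the steel hinge post (14 mm thick, 138 mm tall) stands at x = +58 mm in its frame, y = 0.
- tube_mouth (a point): centre of the glass tube's mouth, at rim height; axes as the grinder's
- plug (a joint): stiff white plug inside the tube that slides down when pushed with about 6 N and stays where left; 0 = its top lies 45 mm below the rim; value in m, growing downwards, up to 0.062. It starts at 0 to 0.01, so a pestle first stands with its collar 45 to 55 mm above the rim
- cover (a joint): flat steel swing cover lying 4 mm above the tube's rim (5 mm thick, disc 42 mm across, 95 mm long from the hinge); turns level with light friction, stays where left. 0 = over the mouth, arm along the grinder's -x from the hinge; grows (rad, to 1.9) as the free end swings to the grinder's +y; starts at 0 to 0.2; clear of the mouth from about 0.8
- cover_pin (a point): top of the black upright pin on the cover's free end, 12 mm thick, standing 33 mm proud of the cover, 88 mm from the hinge axis; push the pin sideways to swing the cover
- cover_hinge (a point): on the cover's vertical hinge axis, at the cover's underside, 139 mm above the bench; axes as the grinder's
- stand: white drying stand, fixed: plate 50 x 190 mm whose top is 115 mm above the bench, three 24 mm holes in a row along its y at -60, 0, +60 mm, a pestle hanging by its collar in each (in any order). Origin on the bench below the middle hole; legs at y = +-91 mm
- pestle: the long slim pestle: steel shaft 12 mm thick and 100 mm long with a tapered tip, then a grey collar 32 mm across and 6 mm thick, then a round handle 18 mm thick and 39 mm tall; 145 mm in all, about 70 g. Origin at the tip's centre, z along the shaft towards the handle
- pestle_collar (a point): centre of the slim pestle's collar underside, 100 mm above the tip
- pestle_top (a point): centre of the flat end of the slim pestle's handle, 145 mm above the tip
- thick_pestle: another pestle, to be left: shaft 20 mm thick (too thick for the tube) and 90 mm long, same collar, round handle 30 mm thick and 39 mm tall; origin at its tip
- short_pestle: another pestle, to be left: shaft 12 mm thick but only 55 mm long, same collar, square handle 26 x 26 x 25 mm; origin at its tip
- bottle: amber bottle, bystander, 60 mm across, 180 mm tall; origin under its centre
- cylinder: clear measuring cylinder with a stopper, bystander, 30 mm across (foot 44 mm), 200 mm tall, close to the grinder; origin under its centre
- rack: orange tube rack, bystander, 75 x 150 x 45 mm, in front of the stand; origin under its centre, long along its y
- beaker: clear beaker, bystander, 60 mm across, 90 mm tall, behind the stand; origin under its centre
Not all that is in view belongs to the job. What is shaped like the pestle but green or purple is not meant.

How it is judged:
By the outcome, as a careful person would: the job done as asked, in the order asked, and still so for the second after the job is handed in, with the robot touching nothing.
It also fails if it takes over 64 s, if anything falls off the work surface, if the arm or the gripper's body presses on something with over 40 N, if the wrist force passes 120 N, or if a joint passes its speed limit or range.

## Robot

A 6-joint arm with a two-finger parallel gripper is mounted at the origin on the work surface. World frame = base frame: x ahead of the robot, y to its left, z up, the work surface at z = 0. Lengths are in m, angles in rad, forces in N, time in s.
With the tool pointing down it reaches from about 0.3 to 0.775 m from the base axis. Payload 14.6 kg.
Tool frame: the origin (TCP) lies on the centre line of the jaws, within the pads' length; the fingertips stand 14 mm ahead of it and the grasp point (between the pads) lies 5 mm behind it; x points along the fingers, y is the direction in which the jaws open and shut, and the axes are right-handed (so a half turn about x gives the same grasp; the last joint's range is limited). The gripper opens to 94 mm and grips with 3 to 60 N. Pads are 16 mm wide; open, the fingers measure 119 mm over their backs; the gripper's body (75 mm by 177 mm) begins 78 mm behind the grasp point.
Start: joints at [1.106, 0.3, 1.521, -0, 1.321, -0.067], TCP at [0.213, 0.507, 0.219] pointing down, gripper open.
Joint ranges: [-3.03, 3.03], [-0.79, 2.21], [0.23, 2.52], [-1.04, 4.18], [0, 3.07], [-2.55, 2.55]. Speed limits (rad/s): [2.22, 2.22, 2.57, 3.14, 3.14, 3.14].

## Interface

Orientations are given as [roll, pitch, yaw] about the fixed x, y, z axes, in that order (R = Rz(yaw) Ry(pitch) Rx(roll)).
In Python, from station import * gives the robot as it stands. The module is installed in compiled form; this text tells all that it offers.
- The arm moves only by the shell command python3 -m handwheel 'ROWS' [FORCE]. ROWS is JSON, a list of rows, each a list of 3 entries, a list of its own where there are three numbers: the shift along the tool's x, y, z in mm, then the turn about the tool's x in rad, then the gripper command: -1 is fully open, 1 is shut, values between are in proportion. In form: [[[dx, dy, dz], spin, gripper], ...]. A call has exactly 5 rows; each row is the pose to reach, as a shift and turn from the pose measured when the call began, along the tool's axes at that moment; what a row does not reach only later rows make up. A row lasts 1/10 s, in which the tool goes at most 50 mm and 8.59 degrees, less where a joint would pass 70% of its speed; a pose out of reach is approached as far as the arm can. A call with a gripper value outside its range is refused whole. The fingers move at their own pace and stop on an object; FORCE is the grip in N (left out, the last holds). Time passes only in rows, so rows that repeat a pose let the fingers close, or fill a call up. It gives the time, the measured TCP pose, the force and the opening at its end, in the units of the state.
- get_obs(): the state, without advancing time (a new reading comes with each control period).
- camera(name): name is "scene" or "top" or "wrist"; returns (picture, depth): 400x640x3 uint8, blue, green, red; 400x640 float32, m along the optical axis (not along the pixel's ray), 0 where there is no reading.
- camera_info(name): a dict with "fx", "fy", "cx", "cy" (pixels), "k1" (the pictures are not rectified: a ray, as slopes to the right and down, at radius r is drawn at 1 + k1 r^2 times it, then the intrinsics apply), "extrinsics" (4x4, takes a point from camera to world coordinates). Camera axes: x right, y down, z forward; pixel columns grow to the right and rows downward; lengths in m; the calibration is good to about 2 mm. A picture is of the moment at which its call begins: read the wrist's pose just before it. camera_info takes no time and is no camera call; for the wrist camera it gives the pose at the moment of the call.
- hand_in(): hands the job in, once; it reports no verdict.
The state is a dict: "time_s": time; "qpos": joint angles; "joint_vel": joint speeds; "tau": joint torques, N m; "ee_pos": TCP position; "eef_rot": TCP orientation; "force": force on the tool from outside, world axes, zero at the start; "moment": the same for the moment, N m; "grip_width": finger opening in m.
Only numpy, scipy, OpenCV 4.12 (cv2) and the standard library are available. Lean on these libraries where they do the work, as an engineer would, in place of code of your own. Each camera call takes 0.05 s, during which the arm holds its last target. There are 200 camera calls.

## Working session

There is one attempt and no reset: what is moved stays moved. The work goes in short steps, Python scripts to look and compute and a shell command to move; the robot and the scene stay as the last step left them, time stands still between calls to the robot, and variables do not carry over. Pictures are saved under pics/ and viewed, about 8 in all and at most 12, crops included, and the job is handed in when it is done.

```bash
mkdir -p pics; cat > h.py <<'E'
from station import *
import numpy as np, cv2
def K(n):
    i=camera_info(n); return i,np.array([[i['fx'],0,i['cx']],[0,i['fy'],i['cy']],[0,0,1.]]),np.array([i['k1'],0,0,0.])
def world(n,dep,pts,i=None):
    i0,k,d=K(n); i=i or i0
    pts=np.array(pts,float); u=cv2.undistortPoints(pts.reshape(-1,1,2),k,d).reshape(-1,2)
    z=np.array([dep[int(round(p[1])),int(round(p[0]))] for p in pts])
    c=np.c_[u*z[:,None],z,np.ones(len(z))]
    return (np.array(i['extrinsics'])@c.T).T[:,:3]
def cloud(n,dep):
    v,u=np.mgrid[0:400,0:640]; return world(n,dep,np.c_[u.ravel(),v.ravel()]).reshape(400,640,3)
def proj(n,P):
    i,k,d=K(n); T=np.linalg.inv(np.array(i['extrinsics'])); 
    return cv2.projectPoints(np.array(P,float).reshape(-1,3),cv2.Rodrigues(T[:3,:3])[0],T[:3,3],k,d)[0].reshape(-1,2)
E
python3 - <<'E'
from h import *
for n in('scene','top'):
    im,d=camera(n); cv2.imwrite(f'pics/{n}0.png',im); np.save(f'{n}0.npy',d); print(n,np.round(camera_info(n)['extrinsics'],2).tolist())
print(get_obs())
E
```

```text
scene [[0.56, 0.45, -0.69, 1.31], [0.83, -0.31, 0.47, -0.6], [-0.01, -0.84, -0.55, 0.76], [0.0, 0.0, 0.0, 1.0]]
top [[-0.03, -0.98, 0.18, 0.29], [-1.0, 0.03, 0.02, -0.06], [-0.02, -0.18, -0.98, 1.27], [0.0, 0.0, 0.0, 1.0]]
{'time_s': 0.1, 'qpos': array([ 1.10640124e+00,  3.00423744e-01,  1.52151223e+00,  1.40995089e-05,
        1.32067981e+00, -6.66089054e-02]), 'joint_vel': array([-0.00025619, -0.00172526, -0.00084817,  0.00209706, -0.00026756,
        0.00102187]), 'tau': array([ 1.76840651e-03, -5.32644296e+01, -3.53279579e+01,  7.10426434e-02,
        2.34771747e-02, -5.97395865e-05]), 'ee_pos': array([0.21296624, 0.5068635 , 0.21894142]), 'eef_rot': array([-1.65075298,  1.56977311, -2.04854266]), 'force': array([0.98952602, 0.02169436, 0.46426198]), 'moment': array([-0.02110242, -0.00124569,  0.01193227]), 'grip_width': 0.09388317651377448}
```

View pics/scene0.png

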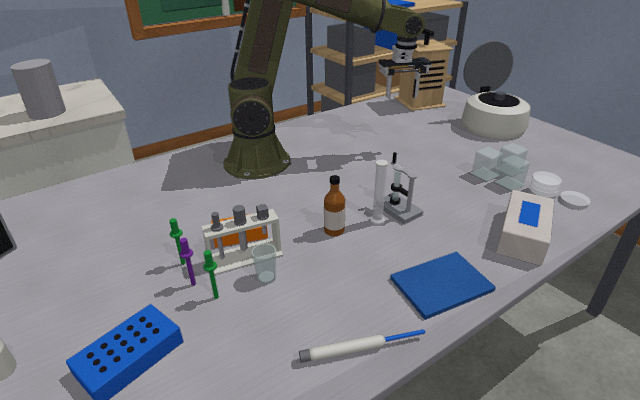

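View pics/top0.png

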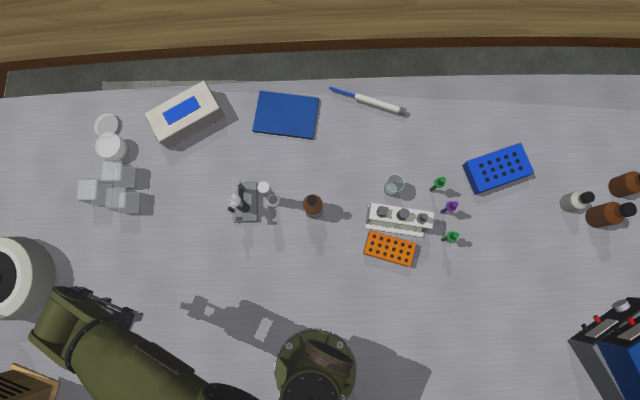

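Scene picture: grinder near (400,195), cylinder (380,190), bottle (335,210). The stand holds three grey pestles at (215,220), (239,214) and (262,211), and green and purple decoys stand at (175,235), (186,255) and (210,265). The round, slim one at (215,220) looks like the match; I'll check it in an enlarged crop.

```bash
python3 - <<'E'
from h import *
s=cv2.imread('pics/scene0.png');t=cv2.imread('pics/top0.png')
R=lambda im,x,y,w,h:cv2.resize(im[y:y+h,x:x+w],(400,300),interpolation=cv2.INTER_CUBIC)
o=np.vstack([np.hstack([R(s,190,190,108,81),R(t,355,185,92,69)]),np.hstack([R(s,350,140,100,75),R(t,215,165,80,60)])])
cv2.imwrite('pics/c1.png',o)
for n in('top','scene'):
    C=cloud(n,np.load(n+'0.npy')); np.save(n+'C.npy',C)
T=np.load('topC.npy')
def rep(name,x,y,w,h,lo,hi):
    P=T[y:y+h,x:x+w].reshape(-1,3);m=(P[:,2]>lo)&(P[:,2]<hi);P=P[m];print(name,len(P),P.mean(0).round(3) if len(P) else '',P.min(0).round(3) if len(P) else'',P.max(0).round(3) if len(P) else'')
rep('pl',365,200,26,25,.13,.3);rep('pm',392,200,20,25,.13,.3);rep('pr',412,205,22,25,.13,.3)
rep('plate',362,195,80,40,.105,.122)
rep('grbase',222,175,40,50,.01,.03);rep('gr high',222,175,35,50,.13,.2);rep('cyl',255,175,22,35,.15,.25);rep('bottle',300,190,25,30,.1,.25);rep('beaker',380,170,25,28,.02,.12);rep('rack',360,228,60,40,.03,.06)
E
```

```text
pl 91 [ 0.471 -0.214  0.145] [ 0.457 -0.229  0.13 ] [ 0.486 -0.201  0.151]
pm 104 [ 0.459 -0.272  0.157] [ 0.446 -0.289  0.13 ] [ 0.473 -0.259  0.165]
pr 43 [ 0.448 -0.332  0.155] [ 0.441 -0.341  0.133] [ 0.456 -0.325  0.165]
plate 833 [ 0.458 -0.275  0.115] [ 0.418 -0.374  0.105] [ 0.502 -0.176  0.122]
grbase 597 [0.527 0.204 0.02 ] [0.47  0.175 0.01 ] [0.602 0.253 0.03 ]
gr high 309 [0.53  0.218 0.146] [0.479 0.2   0.133] [0.587 0.24  0.179]
cyl 147 [0.539 0.123 0.193] [0.524 0.109 0.151] [0.557 0.141 0.205]
bottle 303 [ 0.499 -0.011  0.138] [ 0.476 -0.037  0.1  ] [0.533 0.018 0.184]
beaker 264 [ 0.57  -0.268  0.066] [ 0.537 -0.296  0.02 ] [ 0.596 -0.236  0.095]
rack 1166 [ 0.369 -0.245  0.045] [ 0.315 -0.326  0.03 ] [ 0.425 -0.165  0.053]
```

View pics/c1.png

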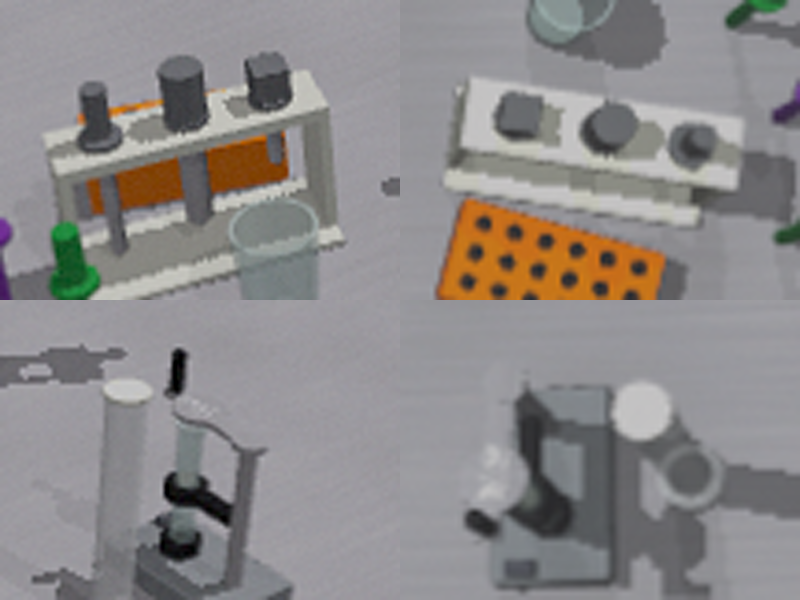

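Identified: the slim round pestle with a visible collar is at scene (215,220) / top (423,218). Thick round is the middle one (239,214), and the square short one is at (262,211). Pin is at top (231,209), with the hinge on the far side of the grinder (+x). Next, the fine geometry.

```bash
python3 - <<'E'
from h import *
from scipy.spatial.transform import Rotation as Ro
T=np.load('topC.npy');S=np.load('sceneC.npy')
P=T[170:228,222:263].reshape(-1,3)
b=P[(P[:,2]>.012)&(P[:,2]<.028)&(P[:,1]>.15)]
print('base rect',cv2.minAreaRect((b[:,:2]*1000).astype(np.float32)))
for nm,C,(x,y,w,h) in(('top',T,(222,170,36,58)),('scene',S,(384,140,45,60))):
    Q=C[y:y+h,x:x+w].reshape(-1,3)
    Q=Q[(Q[:,0]>.44)&(Q[:,0]<.63)&(Q[:,1]>.165)]
    p=Q[(Q[:,2]>.16)&(Q[:,2]<.2)]; print(nm,'pin',len(p),np.median(p,0).round(3),p.min(0).round(3),p.max(0).round(3))
    c=Q[(Q[:,2]>.139)&(Q[:,2]<.155)]; print(nm,'cover',len(c),c.mean(0).round(3),cv2.minAreaRect((c[:,:2]*1000).astype(np.float32)))
st=T[195:238,360:442].reshape(-1,3); st=st[(st[:,2]>.108)&(st[:,2]<.122)]; print('plate',cv2.minAreaRect((st[:,:2]*1000).astype(np.float32)))
Q=S[195:245,200:228].reshape(-1,3);Q=Q[(Q[:,2]>.128)&(Q[:,2]<.17)&(Q[:,0]>.4)&(Q[:,0]<.5)];print('pest scene',len(Q),Q.mean(0).round(3),Q.min(0).round(3),Q.max(0).round(3))
print(Ro.from_euler('xyz',get_obs()['eef_rot']).as_matrix().round(3))
im,d=camera('wrist');i=camera_info('wrist');print(np.round(i['extrinsics'],3).tolist(),i['fx'])
E
```

```text
base rect ((536.416259765625, 214.5602264404297), (77.03951263427734, 131.85739135742188), 89.81915283203125)
top pin 22 [0.485 0.222 0.175] [0.481 0.218 0.161] [0.492 0.229 0.179]
top cover 280 [0.533 0.218 0.144] ((533.11572265625, 216.14894104003906), (39.94999313354492, 106.5669937133789), 77.04007720947266)
scene pin 26 [0.489 0.225 0.17 ] [0.483 0.221 0.161] [0.495 0.229 0.179]
scene cover 184 [0.534 0.221 0.144] ((534.0186157226562, 219.63357543945312), (41.67073440551758, 107.42857360839844), 77.5656509399414)
plate ((460.71722412109375, -274.99420166015625), (192.17886352539062, 51.23784637451172), 79.37680053710938)
pest scene 99 [ 0.454 -0.333  0.148] [ 0.439 -0.341  0.129] [ 0.461 -0.323  0.162]
[[-0.     0.387  0.922]
 [-0.001  0.922 -0.387]
 [-1.    -0.001 -0.   ]]
[[0.388, 0.897, 0.213, 0.152], [0.922, -0.377, -0.09, 0.532], [-0.001, 0.231, -0.973, 0.385], [0.0, 0.0, 0.0, 1.0]] 309.8999505369013
```

Grinder axes line up with the world. Estimates are pin ≈ (0.487,0.223), hinge ≈ (0.574,0.214), tube ≈ (0.516,0.214) and slim pestle ≈ (0.450,-0.334). All fit the given sizes and are within reach. I'll cage the pin between half-open fingers, so I start by hovering above it.

```bash
python3 -m handwheel '[[[0,-20,46],0,0.3],[[0,-40,92],0,0.3],[[0,-60,138],0,0.3],[[0,-80,184],0,0.3],[[0,-97,226],0,0.3]]' 20
python3 -m handwheel '[[[0,-19,45],0,0.3],[[0,-39,90],0,0.3],[[0,-58,136],0,0.3],[[0,-58,136],0,0.3],[[0,-58,136],0,0.3]]'
python3 - <<'E'
from h import *
from scipy.spatial.transform import Rotation as Ro
o=get_obs();i=camera_info('wrist');im,d=camera('wrist');cv2.imwrite('pics/w1.png',im)
print(o['time_s'],o['ee_pos'],o['grip_width'],Ro.from_euler('xyz',o['eef_rot']).as_matrix().round(3).tolist())
C=cloud('wrist',d);np.save('w1C.npy',C);Q=C.reshape(-1,3);p=Q[(Q[:,2]>.16)&(Q[:,2]<.182)&(Q[:,0]>.45)&(Q[:,0]<.54)&(Q[:,1]>.18)&(Q[:,1]<.27)];print(len(p),p.mean(0) if len(p) else'',p.min(0),p.max(0))
E
```

```text
time_s: 0.65
ee_pos: [0.3848, 0.328, 0.2191]
eef_rot: [-1.573, 1.57, -1.971]
force: [0.8, 0.8, -0.2]
grip_width: 0.057
time_s: 1.15
ee_pos: [0.4879, 0.2213, 0.2187]
eef_rot: [-2.082, 1.569, -2.482]
force: [-0.4, 0.5, -0.5]
grip_width: 0.0328
1.15 [0.487923   0.22125538 0.21871422] 0.032756676516507384 [[-0.001, 0.389, 0.921], [-0.001, 0.921, -0.389], [-1.0, -0.001, -0.001]]
293 [0.48499233 0.22618113 0.17454005] [0.48025734 0.21974631 0.16000375] [0.49189643 0.23147741 0.17900452]
```

View pics/w1.png

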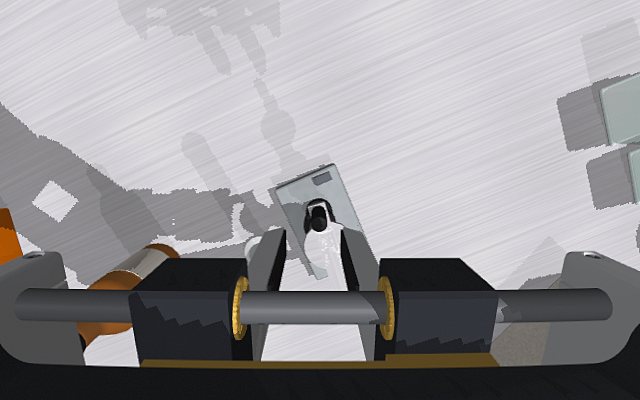

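Wrist view: the pin (318,215) lies between the fingers. Its refined position is ≈ (0.486,0.2255), 4 mm off. I'll correct, lower over it and start the arc.

```bash
python3 -m handwheel '[[[0,3,-3.5],0,0.3],[[15,3,-3.5],0,0.3],[[30,3,-3.5],0,0.3],[[51,3,-3.5],0,0.3],[[51,3,-3.5],0,0.3]]'
python3 -m handwheel '[[[0,11,-2.5],0.05,0.3],[[0,24,-3.5],0.1,0.3],[[0,37,-2.5],0.18,0.3],[[0,50,0.5],0.26,0.3],[[0,62,5],0.35,0.3]]'
python3 - <<'E'
from h import *
from scipy.spatial.transform import Rotation as Ro
o=get_obs();R=Ro.from_euler('xyz',o['eef_rot']).as_matrix();p=o['ee_pos'];print(p,R.round(2).tolist())
for t in(1.0,1.15,1.3,1.42,1.52):
    q=np.array([.573-.088*np.cos(t),.2145+.088*np.sin(t),p[2]]);print(t,(R.T@(q-p)*1000).round(1))
E
```

```text
time_s: 1.7
ee_pos: [0.4834, 0.227, 0.1658]
eef_rot: [-2.303, 1.566, -2.699]
force: [0.3, -0.6, 0.3]
grip_width: 0.0331
time_s: 2.2
ee_pos: [0.5115, 0.2839, 0.1667]
eef_rot: [-1.978, 1.566, -2.726]
force: [-1.0, -0.7, 0.8]
grip_width: 0.0328
[0.51153286 0.28388333 0.16672578] [[-0.0, 0.68, 0.73], [-0.0, 0.73, -0.68], [-1.0, -0.0, -0.0]]
1.0 [-0.1 12.9  7. ]
1.15 [-0.1 25.4 11.3]
1.3 [-0.2 37.1 17.3]
1.42 [-0.2 45.7 23.4]
1.52 [-0.3 52.3 29.2]
```

```bash
python3 -m handwheel '[[[0,13,7],0.08,0.3],[[0,25,11],0.16,0.3],[[0,37,17],0.25,0.3],[[0,46,23],0.35,0.3],[[0,52,29],0.4,0.3]]'
python3 -m handwheel '[[[0,0,0],0,0.3],[[-20,0,0],0,0.3],[[-50,0,0],0,0.3],[[-60,0,0],0,0.3],[[-60,0,0],0,0.3]]'
python3 - <<'E'
from h import *
from scipy.spatial.transform import Rotation as Ro
o=get_obs();R=Ro.from_euler('xyz',o['eef_rot']).as_matrix();p=o['ee_pos'];print(o['time_s'],p,o['qpos'].round(2),R.round(3).tolist())
im,d=camera('wrist');cv2.imwrite('pics/w2.png',im);C=cloud('wrist',d);np.save('w2C.npy',C)
im,d=camera('top');cv2.imwrite('pics/t2.png',im);C=cloud('top',d);np.save('t2C.npy',C)
cv2.imwrite('pics/c2.png',np.vstack([im[150:250,200:360].repeat(4,0).repeat(4,1)[:, :640]]))
# goal: hover over pestle; jaws perpendicular to stand row
print('to pestle, tool axes mm',(R.T@(np.array([.450,-.334,p[2]])-p)*1000).round())
E
```

```text
time_s: 2.7
ee_pos: [0.568, 0.3037, 0.1676]
eef_rot: [-1.628, 1.567, -2.779]
force: [-1.1, -0.8, -0.3]
grip_width: 0.0329
time_s: 3.2
ee_pos: [0.5682, 0.3045, 0.2295]
eef_rot: [-1.905, 1.57, -3.054]
force: [-0.3, -0.2, -0.1]
grip_width: 0.0328
3.2 [0.56821792 0.30445839 0.22946261] [0.43 0.51 1.21 0.   1.43 0.01] [[-0.001, 0.912, 0.409], [-0.0, 0.409, -0.912], [-1.0, -0.001, -0.0]]
to pestle, tool axes mm [   0. -369.  534.]
```

View pics/w2.png

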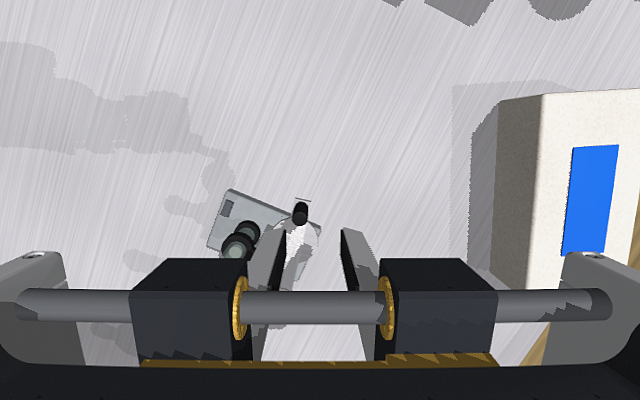

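The cover is aside with its pin at (300,212), and the tube is exposed at (237,248). I'll measure the mouth and go to the pestle.

```bash
python3 - <<'E'
from h import *
for f in('w2C','t2C'):
    Q=np.load(f+'.npy').reshape(-1,3)
    m=(abs(Q[:,0]-.516)<.03)&(abs(Q[:,1]-.2145)<.03)
    for lo,hi in((.125,.142),(.08,.125),(.03,.08)):
        p=Q[m&(Q[:,2]>lo)&(Q[:,2]<hi)]
        if len(p)>3: print(f,lo,len(p),p.mean(0).round(4),((p.min(0)+p.max(0))/2).round(4),np.ptp(p,axis=0).round(4))
    p=Q[(Q[:,2]>.16)&(Q[:,2]<.181)&(abs(Q[:,0]-.56)<.04)&(abs(Q[:,1]-.30)<.03)]; print(f,'pin',len(p),p.mean(0).round(4))
E
python3 -m handwheel '[[[-40,-15,22],0,0.3],[[-40,-45,66],0,0.3],[[-40,-74,107],0,0.3],[[-40,-99,143],0,0.3],[[-40,-123,178],0,0.3]]'
python3 -m handwheel '[[[0,-25,36],0,0.1],[[0,-50,72],0,0.1],[[0,-75,108],0,0.1],[[0,-100,143],0,0.1],[[0,-123,178],0,0.1]]'
python3 -m handwheel '[[[0,-25,36],0,0.1],[[0,-50,72],0,0.1],[[0,-75,108],0.0,0.1],[[0,-95,137],0.0,0.1],[[0,-95,137],0,0.1]]'
python3 -m handwheel '[[[0,0,0],0.15,0.1],[[0,0,0],0.3,0.1],[[0,0,0],0.45,0.1],[[0,0,0],0.6,0.1],[[0,0,0],0.6,0.1]]'
python3 - <<'E'
from h import *
from scipy.spatial.transform import Rotation as Ro
o=get_obs();R=Ro.from_euler('xyz',o['eef_rot']).as_matrix();p=o['ee_pos'];print(o['time_s'],p,o['qpos'].round(2),R.round(3).tolist())
im,d=camera('wrist');cv2.imwrite('pics/w3.png',im);C=cloud('wrist',d);np.save('w3C.npy',C)
Q=C.reshape(-1,3);m=(abs(Q[:,0]-.45)<.025)&(abs(Q[:,1]+.334)<.025)
q=Q[m&(Q[:,2]>.152)&(Q[:,2]<.17)];print('top',len(q),q.mean(0).round(4),((q.min(0)+q.max(0))/2).round(4),np.ptp(q,axis=0).round(4))
c=(q.min(0)+q.max(0))/2; print((R.T@(c-p)*1000).round(1))
E
```

```text
w2C 0.08 420 [0.5167 0.2232 0.0953] [0.5168 0.2189 0.1022] [0.034  0.0271 0.0444]
w2C 0.03 566 [0.5175 0.2234 0.0597] [0.5173 0.22   0.055 ] [0.0349 0.0252 0.05  ]
w2C pin 260 [0.5566 0.3035 0.1729]
t2C 0.125 47 [0.5177 0.2154 0.1331] [0.516  0.2132 0.1339] [0.0259 0.0277 0.014 ]
t2C 0.08 81 [0.5165 0.2116 0.0945] [0.5233 0.2134 0.1025] [0.0448 0.0283 0.045 ]
t2C 0.03 49 [0.5155 0.2088 0.0565] [0.5226 0.2128 0.055 ] [0.0463 0.0249 0.0497]
t2C pin 5 [0.5585 0.2968 0.1705]
time_s: 3.8
ee_pos: [0.5273, 0.0894, 0.2658]
eef_rot: [-1.681, 1.563, -2.83]
force: [0.7, -0.1, -0.3]
grip_width: 0.0326
time_s: 4.3
ee_pos: [0.4867, -0.1248, 0.2653]
eef_rot: [-1.811, 1.562, -2.96]
force: [0.9, -0.2, 0.5]
grip_width: 0.042
time_s: 4.8
ee_pos: [0.4547, -0.2916, 0.2639]
eef_rot: [-1.957, 1.56, -3.11]
force: [0.9, 0.9, 0.0]
grip_width: 0.0421
time_s: 5.3
ee_pos: [0.4546, -0.2908, 0.2628]
eef_rot: [-1.444, 1.558, 3.085]
force: [-0.1, -0.6, -0.2]
grip_width: 0.0422
5.3 [ 0.45462616 -0.29084651  0.26280465] [-0.63  0.25  1.48 -0.01  1.42 -0.45] [[-0.013, 0.983, -0.182], [0.001, -0.182, -0.983], [-1.0, -0.012, 0.002]]
top 310 [ 0.4503 -0.3318  0.1595] [ 0.4501 -0.3329  0.1572] [0.0171 0.0174 0.0099]
[105.6   4.6  42. ]
```

View pics/w3.png

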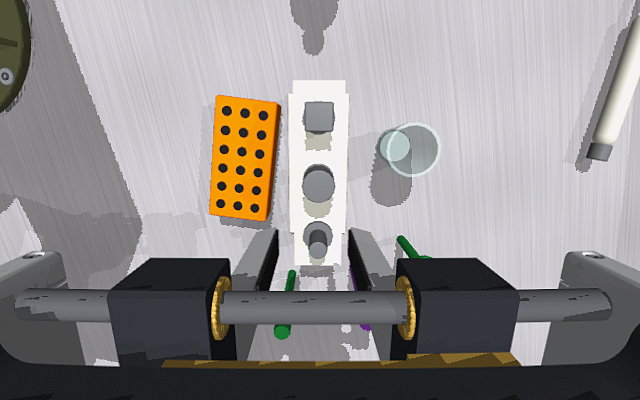

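The slim pestle (318,238) is 17.4 mm across with its top at 0.160, so it matches. The thick one is at (318,183) and the square one at (318,117). I'll centre, lower, grip, then lift about 0.20 m.

```bash
python3 -m handwheel '[[[0,2,20],0,0.1],[[0,5,42],0,0.1],[[40,5,42],0,0.1],[[80,5,42],0,0.1],[[110,5,42],0,0.1]]' 25
python3 -m handwheel '[[[6,0,0],0,0.1],[[12,0,0],0,0.1],[[12,0,0],0,0.1],[[12,0,0],0,0.1],[[12,0,0],0,0.1]]'
python3 - <<'E'
from h import *
print(get_obs()['ee_pos'])
E
python3 -m handwheel '[[[0,0,0],0,1],[[0,0,0],0,1],[[0,0,0],0,1],[[0,0,0],0,1],[[0,0,0],0,1]]' 25
```

```text
time_s: 5.85
ee_pos: [0.4501, -0.3323, 0.1501]
eef_rot: [-1.55, 1.556, 2.99]
force: [0.9, -0.4, -0.7]
grip_width: 0.0424
time_s: 6.35
ee_pos: [0.4503, -0.3326, 0.1394]
eef_rot: [-1.47, 1.558, 3.07]
force: [0.8, 0.8, 0.1]
grip_width: 0.0422
[ 0.45032763 -0.33256326  0.13939638]
time_s: 6.85
ee_pos: [0.4504, -0.3326, 0.1395]
eef_rot: [-1.46, 1.558, 3.08]
force: [-1.0, 0.4, 2.1]
grip_width: 0.0176
```

```bash
python3 -m handwheel '[[[-15,0,0],0,1],[[-40,0,0],0,1],[[-65,0,0],0,1],[[-90,0,0],0,1],[[-110,0,0],0,1]]'
python3 -m handwheel '[[[-25,0,0],0,1],[[-50,0,0],0,1],[[-75,0,0],0,1],[[-95,0,0],0,1],[[-95,0,0],0,1]]'
python3 - <<'E'
from h import *
from scipy.spatial.transform import Rotation as Ro
o=get_obs();R=Ro.from_euler('xyz',o['eef_rot']).as_matrix();p=o['ee_pos'];print(p,R.round(3).tolist(),o['qpos'].round(2))
print((R.T@(np.array([.5165,.214,p[2]])-p)*1000).round(1))
im,d=camera('scene');cv2.imwrite('pics/s4.png',im[80:330,130:450].repeat(2,0).repeat(2,1))
E
```

```text
time_s: 7.35
ee_pos: [0.4518, -0.3327, 0.2509]
eef_rot: [-1.431, 1.559, 3.109]
force: [-0.4, 0.2, -0.8]
grip_width: 0.0178
time_s: 7.85
ee_pos: [0.4533, -0.333, 0.3482]
eef_rot: [-1.16, 1.561, -2.903]
force: [0.2, 0.7, -1.1]
grip_width: 0.0177
[ 0.45330165 -0.33303145  0.34819868] [[-0.009, 0.985, -0.171], [-0.002, -0.171, -0.985], [-1.0, -0.009, 0.004]] [-0.7   0.27  1.26 -0.01  1.61 -0.52]
[  -1.8  -31.5 -549.8]
```

View pics/s4.png

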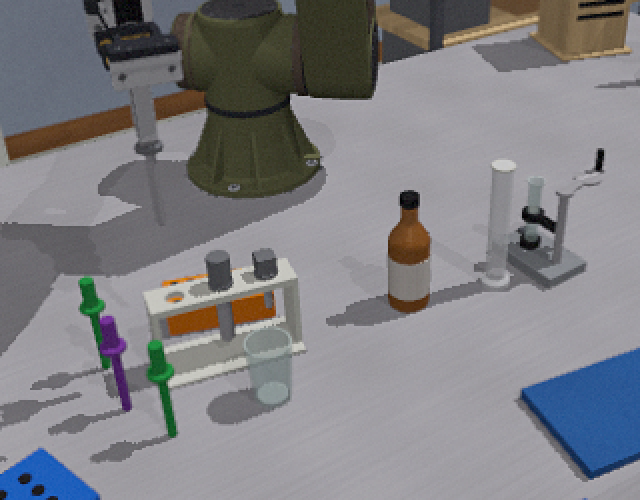

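The pestle is held upright and clear of the stand, and the other two are still hanging. I'll carry it to above the tube.

```bash
python3 -m handwheel '[[[-15,-1,-20],0,1],[[-15,-4,-60],0,1],[[-15,-7,-100],0,1],[[-15,-9,-145],0,1],[[-15,-11,-190],0,1]]'
python3 -m handwheel '[[[0,-2,-40],0,1],[[0,-4,-80],0,1],[[0,-7,-120],0,1],[[0,-9,-155],0,1],[[0,-11,-185],0,1]]'
python3 -m handwheel '[[[0,-2,-40],0,1],[[0,-4,-80],0,1],[[0,-7,-120],0,1],[[0,-9,-155],0,1],[[0,-9,-165],0,1]]'
python3 - <<'E'
from h import *
from scipy.spatial.transform import Rotation as Ro
o=get_obs();R=Ro.from_euler('xyz',o['eef_rot']).as_matrix();p=o['ee_pos'];print(p,R.round(3).tolist(),o['qpos'].round(2))
print((R.T@(np.array([.5165,.214,p[2]])-p)*1000).round(1))
E
```

```text
time_s: 8.4
ee_pos: [0.4745, -0.1421, 0.359]
eef_rot: [-1.424, 1.558, 3.115]
force: [0.3, -0.2, -0.6]
grip_width: 0.0176
time_s: 8.9
ee_pos: [0.4952, 0.0438, 0.357]
eef_rot: [-1.424, 1.555, 3.116]
force: [-0.3, -0.3, -0.7]
grip_width: 0.0175
time_s: 9.4
ee_pos: [0.5141, 0.2106, 0.3545]
eef_rot: [-1.387, 1.552, -3.127]
force: [0.3, 0.7, -1.4]
grip_width: 0.0177
[0.51414345 0.21061298 0.35452796] [[-0.018, 0.986, -0.169], [-0.0, -0.169, -0.986], [-1.0, -0.018, 0.003]] [0.32 0.26 1.26 0.01 1.64 0.49]
[-0.   1.8 -3.7]
```

```bash
python3 -m handwheel '[[[0,1.5,-3],0,1],[[20,1.5,-3],0,1],[[45,1.5,-3],0,1],[[70,1.5,-3],0,1],[[70,1.5,-3],0,1]]'
python3 - <<'E'
from h import *
from scipy.spatial.transform import Rotation as Ro
o=get_obs();R=Ro.from_euler('xyz',o['eef_rot']).as_matrix();p=o['ee_pos'];print(p,R[:,0].round(3))
out=[]
for n in('scene','top'):
    im,d=camera(n);C=cloud(n,d);np.save(n+'5C.npy',C)
    Q=C.reshape(-1,3);m=(abs(Q[:,0]-.516)<.03)&(abs(Q[:,1]-.2135)<.03)
    for lo,hi in((.125,.141),(.165,.2),(.2,.24),(.262,.275)):
        q=Q[m&(Q[:,2]>lo)&(Q[:,2]<hi)]
        if len(q): print(n,lo,len(q),q.mean(0).round(4),((q.min(0)+q.max(0))/2).round(4),np.ptp(q,axis=0).round(4))
    c=proj(n,[.516,.2135,.16])[0].astype(int);print(c)
    x,y=c-[36,50];out.append(cv2.resize(im[max(y,0):y+100,x:x+72],(396,550),interpolation=cv2.INTER_CUBIC))
cv2.imwrite('pics/c5.png',np.hstack(out))
E
```

```text
time_s: 9.9
ee_pos: [0.5139, 0.2118, 0.2809]
eef_rot: [-1.304, 1.546, -3.045]
force: [0.0, 0.1, -0.5]
grip_width: 0.0174
[0.51392361 0.21177033 0.28091571] [-0.024 -0.002 -1.   ]
scene 0.125 53 [0.5165 0.2183 0.1317] [0.5177 0.2185 0.1315] [0.0288 0.0289 0.0123]
scene 0.165 44 [0.5139 0.2113 0.1828] [0.5128 0.2132 0.1825] [0.0115 0.0143 0.0338]
scene 0.2 54 [0.5145 0.2117 0.2205] [0.5137 0.2141 0.2198] [0.0126 0.0135 0.0383]
scene 0.262 46 [0.516  0.2088 0.2668] [0.514  0.2131 0.2684] [0.0353 0.0283 0.0118]
[397 162]
top 0.125 25 [0.5189 0.2084 0.1334] [0.5162 0.2092 0.1316] [0.0247 0.0188 0.0114]
top 0.165 11 [0.5095 0.2054 0.1796] [0.5099 0.2066 0.1798] [0.0069 0.0071 0.0274]
top 0.2 3 [0.5116 0.2049 0.2023] [0.5118 0.2049 0.2022] [0.0053 0.0008 0.0034]
top 0.262 4 [0.5191 0.1957 0.2651] [0.5188 0.1959 0.2652] [0.0077 0.0023 0.0056]
[234 199]
```

View pics/c5.png

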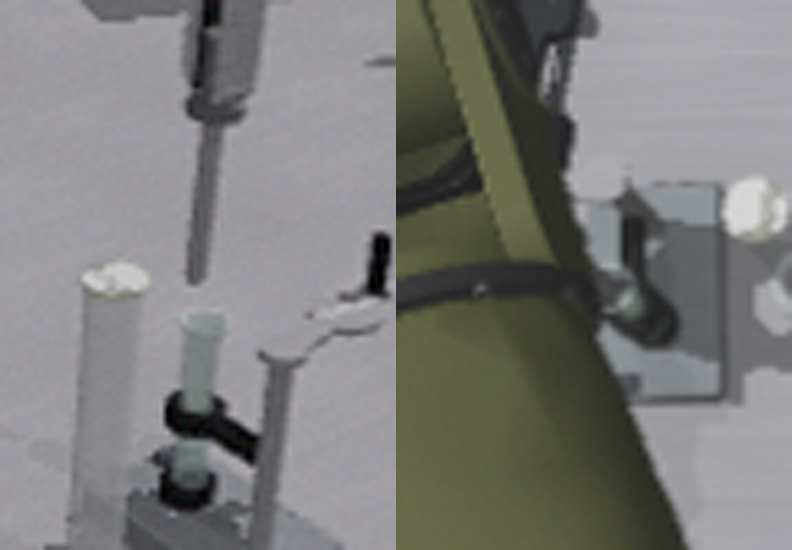

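Scene crop: the tip (195,280) sits left of the mouth centre (203,322), about 7 mm off in the picture plane. I'll shift and re-measure numerically in the same camera.

```bash
python3 -m handwheel '[[[0,2,-2],0,1],[[0,5,-4],0,1],[[0,5,-4],0,1],[[0,5,-4],0,1],[[0,5,-4],0,1]]'
cat > m.py <<'E'
from h import *
from scipy.spatial.transform import Rotation as Ro
o=get_obs();R=Ro.from_euler('xyz',o['eef_rot']).as_matrix();p=o['ee_pos'];print(p,R.round(3).tolist())
im,d=camera('scene');C=cloud('scene',d);E=np.array(camera_info('scene')['extrinsics'])
r=E[:2,0]/np.linalg.norm(E[:2,0]);f=np.array([-r[1],r[0]]); 
Q=C.reshape(-1,3);m=(abs(Q[:,0]-.516)<.03)&(abs(Q[:,1]-.2135)<.03)
def g(lo,hi,rad):
    q=Q[m&(Q[:,2]>lo)&(Q[:,2]<hi)];a=q[:,:2]@r;b=q[:,:2]@f
    print(lo,len(q),'right mid',((a.min()+a.max())/2).round(4),'med',np.median(a).round(4),'w',np.ptp(a).round(4),'fwd min+rad',(np.percentile(b,5)+rad).round(4),'med',np.median(b).round(4)); return
g(.128,.138,.0145);g(.1,.124,.0095);g(.165,.18,.006);g(.18,.2,.006);g(.2,.24,.006)
for nm,P in(('mouth(top cam)',[.516,.2135]),('tcp',p[:2])): print(nm,np.array(P)@r,np.array(P)@f)
E
python3 m.py
```

```text
time_s: 10.5
ee_pos: [0.5206, 0.2156, 0.2849]
eef_rot: [-1.377, 1.552, -3.119]
force: [1.5, -0.0, -2.0]
grip_width: 0.0172
[0.52062755 0.21559156 0.28493899] [[-0.019, 0.985, -0.169], [-0.0, -0.169, -0.986], [-1.0, -0.018, 0.004]]
0.128 43 right mid 0.472 med 0.4709 w 0.0251 fwd min+rad -0.3008 med -0.2993
0.1 49 right mid 0.4715 med 0.4698 w 0.0209 fwd min+rad -0.3056 med -0.3103
0.165 17 right mid 0.4729 med 0.4715 w 0.0102 fwd min+rad -0.3051 med -0.307
0.18 27 right mid 0.4723 med 0.4718 w 0.0122 fwd min+rad -0.3055 med -0.3087
0.2 53 right mid 0.4736 med 0.4717 w 0.0124 fwd min+rad -0.307 med -0.309
mouth(top cam) 0.4676632830732067 -0.3051709417116737
tcp 0.4720032792169794 -0.3078078363609408
```

Shaft and tube now agree within about 1 mm in both directions. Lowering.

```bash
python3 -m handwheel '[[[8,0,0],0,1],[[16,0.3,0],0,1],[[24,0.5,0],0,1],[[30,0.6,0],0,1],[[35,0.7,0],0,1]]'
python3 m.py | head -1
python3 -m handwheel '[[[6,0,0],0,1],[[12,0.2,0],0,1],[[18,0.3,0],0,1],[[24,0.5,0],0,1],[[28,0.6,0],0,1]]'
python3 m.py
```

```text
time_s: 11.05
ee_pos: [0.5205, 0.2154, 0.2491]
eef_rot: [-1.368, 1.552, -3.109]
force: [0.3, 1.0, -0.6]
grip_width: 0.0174
[0.52051161 0.21541225 0.24911831] [[-0.019, 0.985, -0.169], [-0.001, -0.169, -0.986], [-1.0, -0.019, 0.004]]
time_s: 11.6
ee_pos: [0.5203, 0.2153, 0.2198]
eef_rot: [-1.357, 1.55, -3.098]
force: [0.1, 0.0, -0.4]
grip_width: 0.0178
[0.52026275 0.21526842 0.21980803] [[-0.021, 0.985, -0.169], [-0.001, -0.169, -0.986], [-1.0, -0.02, 0.004]]
0.128 35 right mid 0.4716 med 0.468 w 0.0245 fwd min+rad -0.3019 med -0.3098
0.1 49 right mid 0.4719 med 0.4695 w 0.0219 fwd min+rad -0.3055 med -0.3103
0.165 16 right mid 0.4724 med 0.4721 w 0.0101 fwd min+rad -0.3064 med -0.3092
0.18 29 right mid 0.4712 med 0.4699 w 0.0282 fwd min+rad -0.3148 med -0.312
0.2 168 right mid 0.4737 med 0.4698 w 0.0347 fwd min+rad -0.322 med -0.315
mouth(top cam) 0.4676632830732067 -0.3051709417116737
tcp 0.47153056813487626 -0.30768936582562406
```

```bash
python3 -m handwheel '[[[1,0,0],0,1],[[2,0,0],0,1],[[3,0,0],0,1],[[4,0,0],0,1],[[4,0,0],0,1]]'
python3 -m handwheel '[[[1,0,0],0,1],[[2,0,0],0,1],[[3,0,0],0,1],[[3,0,0],0,1],[[3,0,0],0,1]]'
```

```text
time_s: 12.15
ee_pos: [0.5201, 0.2152, 0.2153]
eef_rot: [-1.344, 1.55, -3.085]
force: [-0.1, 0.3, -0.7]
grip_width: 0.0177
time_s: 12.65
ee_pos: [0.52, 0.2152, 0.2122]
eef_rot: [-1.343, 1.55, -3.084]
force: [-1.0, 0.3, -1.8]
grip_width: 0.0176
```

```bash
python3 -m handwheel '[[[1,0,0],0,1],[[2,0,0],0,1],[[3,0,0],0,1],[[3,0,0],0,1],[[3,0,0],0,1]]'
python3 -m handwheel '[[[1,0,0],0,1],[[2,0,0],0,1],[[2,0,0],0,1],[[2,0,0],0,1],[[2,0,0],0,1]]'
```

```text
time_s: 13.15
ee_pos: [0.5201, 0.2153, 0.2097]
eef_rot: [-1.356, 1.55, -3.097]
force: [-0.1, 0.7, 6.1]
grip_width: 0.0175
time_s: 13.65
ee_pos: [0.5201, 0.2154, 0.2081]
eef_rot: [-1.37, 1.551, -3.111]
force: [-1.9, 0.3, 4.8]
grip_width: 0.0179
```

It is on the plug, with about 6 N and the tip ≈ 50 mm below the rim. Release and rise.

```bash
python3 -m handwheel '[[[0,0,0],0,0.4],[[0,0,0],0,0.2],[[0,0,0],0,0.2],[[0,0,0],0,0.2],[[0,0,0],0,0.2]]'
python3 -m handwheel '[[[0,0,0],0,0.2],[[-20,0,0],0,0.2],[[-40,0,0],0,0.2],[[-60,0,0],0,0.2],[[-60,0,0],0,0.2]]'
python3 - <<'E'
from h import *
from scipy.spatial.transform import Rotation as Ro
o=get_obs();R=Ro.from_euler('xyz',o['eef_rot']).as_matrix();p=o['ee_pos'];print(p,R.round(3).tolist())
im,d=camera('wrist');C=cloud('wrist',d);Q=C.reshape(-1,3);im2,d2=camera('scene')
m=(abs(Q[:,0]-.518)<.025)&(abs(Q[:,1]-.215)<.025)
for lo,hi in((.18,.196),(.215,.24)):
    q=Q[m&(Q[:,2]>lo)&(Q[:,2]<hi)]
    if len(q):print(lo,len(q),q.mean(0).round(4),((q.min(0)+q.max(0))/2).round(4),np.ptp(q,axis=0).round(4))
cv2.imwrite('pics/c6.png',np.hstack([cv2.resize(im2[90:230,340:440],(400,560),interpolation=cv2.INTER_CUBIC),cv2.resize(im[190:330,270:370],(400,560))]))
E
```

```text
time_s: 14.15
ee_pos: [0.5201, 0.2153, 0.208]
eef_rot: [-1.364, 1.551, -3.105]
force: [-0.1, 0.3, 0.3]
grip_width: 0.0376
time_s: 14.65
ee_pos: [0.522, 0.2156, 0.2705]
eef_rot: [-1.44, 1.555, 3.102]
force: [0.2, -0.1, 0.5]
grip_width: 0.0379
[0.52203769 0.21556865 0.27049219] [[-0.016, 0.985, -0.169], [0.001, -0.169, -0.986], [-1.0, -0.016, 0.002]]
0.18 594 [0.5161 0.2256 0.188 ] [0.5131 0.2212 0.1891] [0.0312 0.0317 0.0126]
0.215 535 [0.5125 0.2247 0.226 ] [0.5121 0.2237 0.2223] [0.0175 0.0173 0.0139]
```

View pics/c6.png

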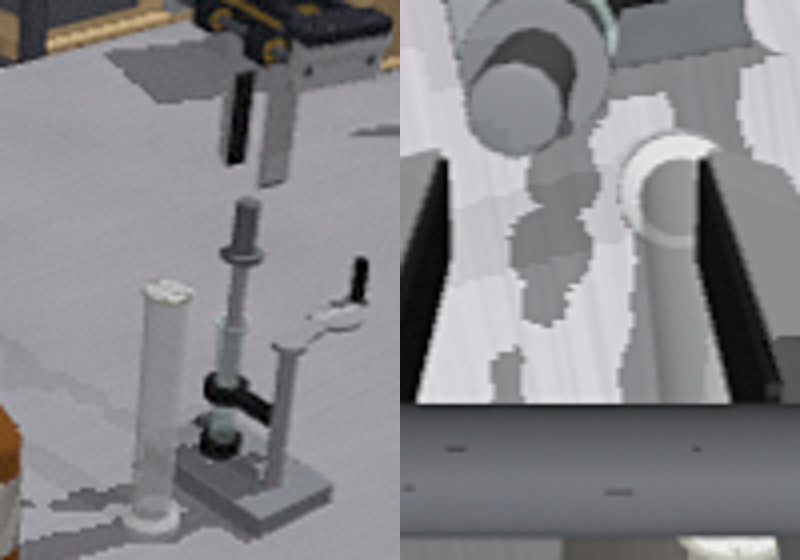

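The pestle stands alone in the tube with a slight lean (top at (0.512,0.224), z 0.2285; crop (245,215)). Closing the fingers and centring over it for the push.

```bash
python3 -m handwheel '[[[0,-5,-2],0,1],[[0,-9,-4],0,1],[[0,-9,-4],0,1],[[0,-9,-4],0,1],[[0,-9,-4],0,1]]' 20
python3 -m handwheel '[[[5,0,0],0,1],[[10,0,0],0,1],[[15,0,0],0,1],[[20,0,0],0,1],[[23,0,0],0,1]]'
python3 -m handwheel '[[[2,0.2,0.2],0,1],[[4,0.4,0.5],0,1],[[6,0.6,0.7],0,1],[[8,0.8,1],0,1],[[10,1,1.2],0,1]]'
```

```text
time_s: 15.25
ee_pos: [0.513, 0.2208, 0.2675]
eef_rot: [-1.36, 1.551, -3.101]
force: [-0.4, 0.5, 0.4]
grip_width: 0.0016
time_s: 15.75
ee_pos: [0.5125, 0.2207, 0.2438]
eef_rot: [-1.349, 1.55, -3.09]
force: [-0.9, 0.0, -1.1]
grip_width: 0.0005
time_s: 16.25
ee_pos: [0.5134, 0.2194, 0.2344]
eef_rot: [-1.367, 1.551, -3.108]
force: [0.6, 0.0, 5.2]
grip_width: 0.0003
```

```bash
python3 -m handwheel '[[[2,0.2,0.2],0,1],[[5,0.5,0.5],0,1],[[8,0.8,0.8],0,1],[[10,1,1.2],0,1],[[12,1.2,1.5],0,1]]'
python3 -m handwheel '[[[2,0.2,0.2],0,1],[[5,0.5,0.5],0,1],[[8,0.8,0.8],0,1],[[10,1,1],0,1],[[12,1.2,1.2],0,1]]'
python3 m.py
```

```text
time_s: 16.75
ee_pos: [0.5144, 0.2177, 0.2231]
eef_rot: [-1.39, 1.553, -3.131]
force: [0.1, 0.2, 5.0]
grip_width: 0.0001
time_s: 17.25
ee_pos: [0.5155, 0.2164, 0.2116]
eef_rot: [-1.416, 1.554, 3.126]
force: [-0.8, -0.4, 4.7]
grip_width: 0.0002
[0.51548759 0.21637873 0.21162179] [[-0.016, 0.985, -0.169], [0.0, -0.169, -0.986], [-1.0, -0.016, 0.003]]
0.128 39 right mid 0.4719 med 0.4705 w 0.0253 fwd min+rad -0.3009 med -0.3075
0.1 47 right mid 0.4723 med 0.469 w 0.0219 fwd min+rad -0.3072 med -0.3106
0.165 29 right mid 0.4728 med 0.4708 w 0.0151 fwd min+rad -0.3052 med -0.306
0.18 41 right mid 0.4719 med 0.4751 w 0.0217 fwd min+rad -0.3035 med -0.3051
0.2 118 right mid 0.472 med 0.4685 w 0.0279 fwd min+rad -0.3107 med -0.3106
mouth(top cam) 0.4676632830732067 -0.3051709417116737
tcp 0.4697492109802091 -0.3031219078915017
```

Pushing steadily at about 5 N. The last ~18 mm goes until the force rises at the rim.

```bash
python3 -m handwheel '[[[2,0.2,0],0,1],[[5,0.3,0.2],0,1],[[8,0.4,0.3],0,1],[[10,0.5,0.4],0,1],[[12,0.5,0.4],0,1]]'
python3 -m handwheel '[[[1,0,0],0,1],[[2,0,0],0,1],[[3,0,0],0,1],[[4,0,0],0,1],[[5,0,0],0,1]]'
python3 -m handwheel '[[[0.5,0,0],0,1],[[1,0,0],0,1],[[1.5,0,0],0,1],[[2,0,0],0,1],[[2,0,0],0,1]]'
```

```text
time_s: 17.8
ee_pos: [0.5159, 0.2159, 0.1998]
eef_rot: [-1.428, 1.555, 3.114]
force: [0.2, -0.1, 5.0]
grip_width: 0.0004
time_s: 18.3
ee_pos: [0.5162, 0.2158, 0.1954]
eef_rot: [-1.439, 1.556, 3.103]
force: [0.3, -1.0, 5.9]
grip_width: 0.0003
time_s: 18.8
ee_pos: [0.5167, 0.2158, 0.1945]
eef_rot: [-1.472, 1.558, 3.07]
force: [-0.9, -2.1, 9.8]
grip_width: 0.0003
```

```bash
python3 -m handwheel '[[[0.5,0,0],0,1],[[1,0,0],0,1],[[1.5,0,0],0,1],[[2,0,0],0,1],[[2,0,0],0,1]]'
python3 -m handwheel '[[[0.5,0,0],0,1],[[1,0,0],0,1],[[1.5,0,0],0,1],[[2,0,0],0,1],[[2,0,0],0,1]]'
```

```text
time_s: 19.3
ee_pos: [0.5172, 0.2158, 0.1944]
eef_rot: [-1.551, 1.561, 2.991]
force: [-2.3, -3.3, 16.7]
grip_width: 0.0004
time_s: 19.8
ee_pos: [0.5177, 0.2158, 0.1943]
eef_rot: [-1.685, 1.563, 2.857]
force: [-3.5, -2.9, 18.5]
grip_width: 0.0003
```

There is a hard stop at the expected height (tips ≈ 0.180 = rim + 45 mm). Rise and check.

```bash
python3 -m handwheel '[[[-5,0,0],0,1],[[-25,0,0],0,1],[[-60,0,0],0,1],[[-100,0,0],0,1],[[-100,0,0],0,1]]'
python3 -m handwheel '[[[0,0,-30],0,1],[[0,0,-60],0,1],[[0,0,-90],0,1],[[0,0,-90],0,1],[[0,0,-90],0,1]]'
python3 - <<'E'
from h import *
o=get_obs();print(o['ee_pos'],o['force'],o['time_s'])
im,d=camera('scene');w,_=camera('top');C=cloud('scene',d);Q=C.reshape(-1,3)
m=(abs(Q[:,0]-.517)<.025)&(abs(Q[:,1]-.215)<.025)
q=Q[m&(Q[:,2]>.15)&(Q[:,2]<.21)];print('handle',len(q),q.max(0).round(4),q.mean(0).round(4))
p=proj('scene',[[.517,.215,.135],[.517,.215,.18]]);print(p)
cv2.imwrite('pics/c7.png',np.hstack([cv2.resize(im[125:225,355:435],(440,550),interpolation=cv2.INTER_CUBIC),cv2.resize(im[170:310,160:290],(340,550),interpolation=cv2.INTER_CUBIC)]))
E
```

```text
time_s: 20.3
ee_pos: [0.5195, 0.2161, 0.2994]
eef_rot: [-3.015, 1.566, 1.527]
force: [-0.5, 0.2, 0.0]
grip_width: 0.0012
time_s: 20.8
ee_pos: [0.5345, 0.3049, 0.2986]
eef_rot: [-2.633, 1.567, 1.909]
force: [0.3, -0.2, -0.5]
grip_width: 0.0004
[0.53452296 0.30487997 0.29858515] [ 0.2579467  -0.22773618 -0.54741508] 20.8
handle 70 [0.5284 0.2281 0.1825] [0.521  0.2174 0.1684]
[[397.26293061 170.25183254]
 [398.59339572 156.79108548]]
```

View pics/c7.png

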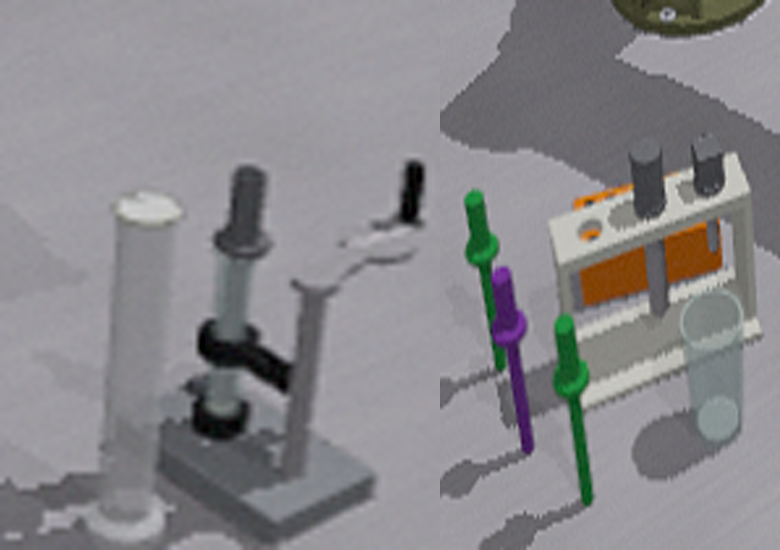

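The collar sits on the rim (243,243) with the handle upright. The cover is aside, the other two pestles are in the stand, and cylinder and beaker stand where they were. Handing in.

```bash
python3 -c "
from station import *
hand_in()"
```

```text
the job is handed in; nothing more can be done
```

The job is done and handed in at about 21 s of robot time, well under the 64 s limit; no verdict came back.

- **Cover:** I swung it aside by its pin to roughly 1.4 rad, and it stayed there.
- **Pestle:** I took the slim round-handled one from the stand and lowered it into the tube until it touched the plug at about 6 N. Released, it stood by itself with a slight lean.
- **Push:** With the fingers closed, I pushed it down at about 5 N until it stopped hard at 18.5 N. The fingertips were then at about 0.180 m, which matches the collar sitting on the rim (135 + 45 mm).

**Last checks:**
- The final picture shows the collar on the rim and the cover still aside.
- It also shows the other two pestles hanging in the stand, and the cylinder and beaker standing.
- The bottle was outside that last crop. Nothing was felt on the path over it, and I did not re-measure it or the rack.
- The highest handle reading was 0.1825 m against the expected 0.180 m, which is within camera error.
- The scene and top cameras disagreed by up to about 5 mm on where the tube's mouth was. I aligned the pestle to the mouth within the scene camera alone.

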